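# Set up the bench drilling jig

### The arm

A 6-joint arm with a two-finger parallel gripper is mounted at the origin on the work surface. World frame = base frame: x ahead of the robot, y to its left, z up, the work surface at z = 0. Lengths are in mm, angles in degrees, forces in N, time in s.
With the tool pointing down it reaches from about 350 to 850 mm from the base axis. Payload 8.1 kg.
Tool frame: the origin (TCP) lies midway between the tips of the shut fingers; the grasp point (between the pads) lies 19 mm behind it; z points along the fingers, y is the line along which they close (so a half turn about z gives the same grasp; the last joint's range is limited). The gripper opens to 85 mm and grips with 20 to 120 N. Pads are 22 mm wide; open, the fingers measure 114 mm over their backs; the gripper's body (76 mm by 85 mm) begins 54 mm behind the grasp point. The pads swing forward as they close: fully open they stand 13 mm farther back than shut.
Start: joints at [-71.872, 7.471, 85.268, -0, 87.261, -4.893], TCP at [234.665, -552.211, 231.292] pointing down, gripper open.
Joint ranges: [-169.43, 169.43], [-51.17, 129.36], [1.28, 143.12], [-76.62, 256.62], [0, 156.53], [-152.29, 152.29]. Speed limits (degrees/s): [136.94, 136.94, 159.86, 180, 180, 180].

### API

Orientations are given as [roll, pitch, yaw] about the fixed x, y, z axes, in that order (R = Rz(yaw) Ry(pitch) Rx(roll)).
In Python, from bench import r gives the robot as it stands. The module is installed in compiled form; this text tells all that it offers.
- The arm moves only by the tool jog_arm, never from a script. Its argument "rows" is a list of rows, each a list of 2 entries, a list of its own where there are three numbers: the shift along the tool's x, y, z in mm, then the turn, a rotation vector about the tool's x, y, z in rad. A call has 1 to 10 rows; each row is the pose to reach, as a shift and turn from the pose commanded when the call began, along the tool's axes at that moment; what a row does not reach only later rows make up. A row lasts 1/10 s, in which the tool goes at most 50 mm and 8.59 degrees, less where a joint would pass 70% of its speed; a pose out of reach is approached as far as the arm can. A call with a gripper value outside its range is refused whole. "grip" is the finger opening in mm, from 0 to 85.4, set as the call begins (left out, the last holds). The fingers move at their own pace and stop on an object; "force" is the grip in N (left out, the last holds). Time passes only in rows, so rows that repeat a pose let the fingers close. It gives the time, the measured TCP pose, the force, the opening and the grip force at its end, in the units of the state.
- r.sense(): the state, without advancing time (a new reading comes with each control period).
- r.snapshot(name): name is "scene" or "side" or "wrist"; returns (picture, depth): 400x640x3 uint8, blue, green, red; 400x640 float32, mm along the optical axis (not along the pixel's ray), 0 where there is no reading.
- r.camera_params(name): a dict with "fx", "fy", "cx", "cy" (pixels), "pose" (4x4, takes a point from camera to world coordinates); the wrist camera has in their place "tool_from_camera" (4x4, takes a point from camera to tool coordinates, whose origin is the TCP and whose axes are the flange's). Camera axes: x right, y down, z forward; pixel columns grow to the right and rows downward; lengths in mm; the calibration is good to about 2 mm. A picture is of the moment at which its call begins: read the wrist's pose just before it. camera_params takes no time and is no camera call.
- r.hand_in(): hands the job in; it is judged then, once.
The state is a dict: "time": time; "joint_pos": joint angles; "qd": joint speeds; "joint_efforts": joint torques, N m; "tool_pos": TCP position; "tcp_rot": TCP orientation; "ft_force": force on the tool from outside, world axes, zero at the start; "wrist_torque": the same for the moment, N m; "finger_gap": finger opening in mm; "grip_force": force on a finger pad.
Only numpy, scipy, OpenCV 4.12 (cv2) and the standard library are available. Lean on these libraries where they do the work, as an engineer would, in place of code of your own. Each camera call takes 0.05 s, during which the arm holds its last target. There are 200 camera calls.

### The job

Set up the drilling jig: lower the drilling head gently onto the two pegs of the jig base until its foot sits flat and fully home on the grey shoulders. Then pick up the push stick and, keeping your fingers off the wooden slat, use the nose of the stick to feed the slat along the guide channel under the head until it rests against the end stop, and let go of the stick. Leave the tin, the jar, the battery and the screwdriver where they are.

Things in the scene. Friction and masses are not known exactly. Their poses are not given: they have to be found in the camera images.
- base: Jig base, aluminium and grey, fixed to the bench. Origin on the bench under the middle of the head's place; z up, y = feed direction, x across the channel. Floor plate 20 mm thick, y -190 to +110, 90 mm wide. In the middle (y -37 to +37) two grey shoulders, x 13.5 to 90 mm either side, flat tops 40 mm above the bench, each with an upright steel peg.
- seat (a point): Point of the base midway between the pegs, at the height of the shoulder tops (40 mm above the bench). The head is home when its origin is here.
- mouth (a point): Infeed end of the guide channel: base x 0, y -130, on the channel floor, 20 mm above the bench. The channel is 27 mm wide all along, between rails 12 mm thick and 16 mm high above the floor (y -130 to -37 and +37 to +104) and between the shoulders. Before the mouth the floor is open.
- peg_a (a point): Tip of the peg at base x +50, y 0, 70 mm above the bench. Peg 10 mm diameter, 30 mm tall from the shoulder, its last 6 mm tapered to 4.4 mm.
- peg_b (a point): Tip of the other peg, same size, at base x -50, y 0.
- stop (a point): End stop of dark steel, 26 mm high, closing the channel: middle of its near face at the channel floor, base x 0, y +90, z +20 mm.
- head: Drilling head, loose, upright, about 0.6 kg. Origin: centre of underside. Foot 150 (x) by 64 (y) by 25 mm with two 13 mm through holes at x -50 and +50 that go over the pegs, either way round; peg tips then show 5 mm. Black round motor 62 mm wide up to z 95; on it a grey grip block 52 (x) by 28 (y) mm, z 95 to 140: take it across the 28 mm, from above.
- slat: Wooden slat, loose, about 30 g, 24 (x) by 100 (y) by 12 mm, on the channel floor, partly between the infeed rails, front end 45 to 70 mm before the middle of the base. Origin: centre of underside; y points along the feed. It slides freely.
- slat_front (a point): Middle of the slat's lower front edge (slat y +50).
- slat_rear (a point): Middle of the slat's lower rear edge (slat y -50), where the stick pushes.
- stick: Plywood push stick, loose, 90 g, standing on its sole. Origin: underside, under the handle; z up, y to the nose. Sole 20 mm wide (x), 13 high, y -15 to +105; upright handle 20 mm wide (x), y -15 to +19, up to z 85: take it across the 20 mm, from above. With its sole 1 to 5 mm above the channel floor its nose passes under the seated head (channel there 20 mm high).
- nose (a point): Middle of the lower front edge of the stick's nose (stick y +105).
- tin: Bystander: tin, 76 mm diameter, 95 mm tall; origin under its centre.
- jar: Bystander: glass jar with steel cap, 60 mm diameter, 85 mm tall; origin under its centre.
- battery: Bystander: black tool battery, 75 by 110 by 63 mm; origin under its centre.
- screwdriver: Bystander: screwdriver, 200 mm long, lying on the bench between the robot and the jig.
Things that resemble listed ones, but are neither listed nor needed, are in the scene too. Of the things that look like the stick, take the one that is farthest to the robot's left at the start. Leave any purple look-alike of the head alone.

How it is judged (in metres and radians):
On the way, in this order (a step that is already met when the one before it is completed fails the run):
1. the head is seated on both pegs while the slat still waits in the infeed (z of head in the frame of seat below 0.003 m and horizontal distance between head and seat below 0.004 m and angle between the x axis of head and the x axis of base, either way round below 0.05 rad and angle between head's own z axis and vertical below 0.04 rad and y of slat_front in the frame of base below -0.03 m), for 0.3 s.
2. the stick's nose is behind the slat as the slat reaches the end stop (y of slat_front in the frame of stop above -0.004 m and distance between nose and slat_rear below 0.02 m).
At the end, for the whole second after the job is handed in: Head on both pegs: foot within 3 mm of the shoulder tops, 4 mm of the middle, in line (0.05 rad) and upright (0.04 rad). Slat flat in the channel, its front within 4 mm of the end stop. Head, slat and stick released and at rest; the stick may stay anywhere (z of head in the frame of seat below 0.003 m and horizontal distance between head and seat below 0.004 m and angle between the x axis of head and the x axis of base, either way round below 0.05 rad and angle between head's own z axis and vertical below 0.04 rad and y of slat_front in the frame of stop above -0.004 m and horizontal distance between slat_front and stop below 0.006 m and z of slat in the frame of base below 0.024 m and angle between the y axis of slat and the y axis of base, either way round below 0.06 rad and linear speed of each of head, slat, stick below 0.02 m/s); the robot touches nothing.
It fails at once if the robot touches the slat itself (contact force between any of the fingers, the arm and slat above 0.3 N).
It fails at once if the head is dropped or slammed onto the base (faster than 0.4 m/s within 25 mm of its seat) (horizontal distance between head and seat below 0.03 m and z of head in the frame of seat below 0.025 m and linear speed of head above 0.4 m/s).
It fails at once if a bystander is moved by more than 30 mm (distance of any of tin, jar, battery, screwdriver from where it was at the start of the episode above 0.03 m).
It also fails if it takes over 72 s, if anything falls off the work surface, if the arm or the gripper's body presses on something with over 40 N, if the wrist force passes 120 N, or if a joint passes its speed limit or range.

## Working session

There is one attempt and no reset: what is moved stays moved. The work goes in short steps, Python scripts to look and compute and a tool call to move; the robot and the scene stay as the last step left them, time stands still between calls to the robot, and variables do not carry over. Pictures are saved under pics/ and viewed, at most 10 in all, crops included, and the job is handed in when it is done.

Besides the shell and the picture viewer there is one more tool, called after "Call:" as name([rows], argument=value, ...), one row to a line, values as JSON. jog_arm: Moves the arm, as the interface text tells. Its arguments: {"type":"object","properties":{"rows":{"type":"array"},"grip":{"type":"number"},"force":{"type":"number"}},"required":["rows"]}

```bash
mkdir -p pics; cat > h.py <<'E'
import numpy as np, cv2
from bench import r
from scipy.spatial.transform import Rotation as R
def cloud(name):
    s=r.sense(); im,d=r.snapshot(name); c=r.camera_params(name)
    if 'pose' in c: T=np.array(c['pose'])
    else:
        W=np.eye(4); W[:3,:3]=R.from_euler('xyz',s['tcp_rot'],degrees=True).as_matrix(); W[:3,3]=s['tool_pos']; T=W@np.array(c['tool_from_camera'])
    v,u=np.mgrid[:d.shape[0],:d.shape[1]]
    P=np.stack([(u-c['cx'])/c['fx']*d,(v-c['cy'])/c['fy']*d,d],-1)@T[:3,:3].T+T[:3,3]
    P[d<=0]=np.nan
    return im,P
E
python3 - <<'E'
from h import *
for n in('scene','side'):
    im,P=cloud(n); cv2.imwrite(f'pics/{n}1.png',im); np.savez(f'{n}1.npz',im=im,P=P); print(np.array(r.camera_params(n)['pose']).round(2))
print(r.sense())
E
```

```text
[[ 4.50000e-01  7.00000e-01 -5.60000e-01  1.22317e+03]
 [ 8.90000e-01 -3.60000e-01  2.80000e-01 -3.92960e+02]
 [-1.00000e-02 -6.20000e-01 -7.80000e-01  1.08646e+03]
 [ 0.00000e+00  0.00000e+00  0.00000e+00  1.00000e+00]]
[[-9.7000e-01 -1.4000e-01  1.9000e-01  2.8358e+02]
 [-2.4000e-01  5.9000e-01 -7.7000e-01  9.1776e+02]
 [-1.0000e-02 -8.0000e-01 -6.0000e-01  8.2026e+02]
 [ 0.0000e+00  0.0000e+00  0.0000e+00  1.0000e+00]]
{'time': 0.1, 'joint_pos': array([-7.18725088e+01,  7.51117145e+00,  8.53255396e+01, -6.41849811e-04,
        8.72628240e+01, -4.89270401e+00]), 'qd': array([ 0.01760368, -0.08314448, -0.12176961,  0.08336665,  0.02639704,
        0.02332475]), 'joint_efforts': array([ 1.15459112e-03, -5.70948958e+01, -5.01944876e+01, -5.32289766e-05,
        8.04552867e-03, -4.31722515e-05]), 'tool_pos': array([ 234.49062012, -551.71396719,  230.32131793]), 'tcp_rot': array([-1.79900773e+02, -7.85061715e-03,  2.30202196e+01]), 'ft_force': array([-0.12642593,  0.29380834, -0.62128585]), 'wrist_torque': array([-0.0235149 , -0.02758873, -0.02445164]), 'grip_force': 0.0, 'finger_gap': 85.36415193641055}
```

View pics/scene1.png

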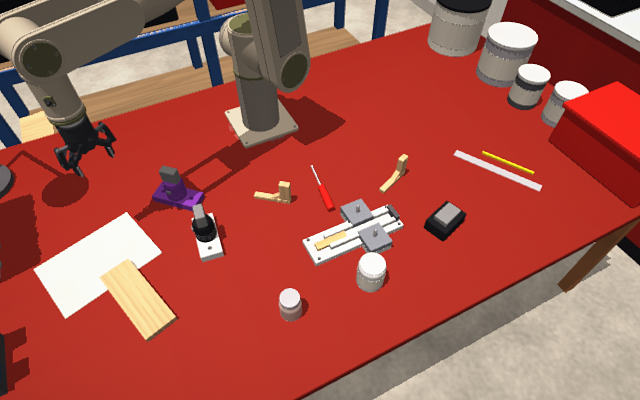

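View pics/side1.png

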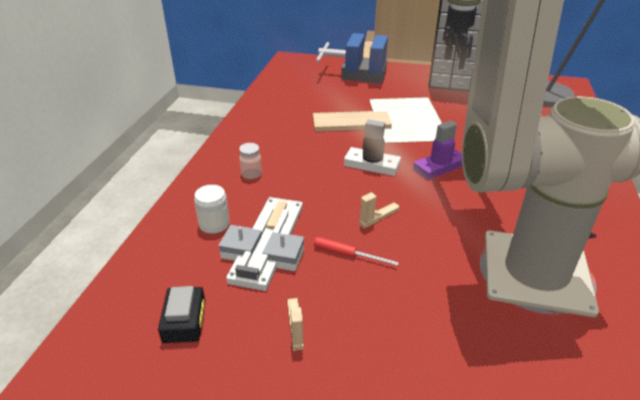

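Scene view: white-footed head at (207,235), purple look-alike at (175,190), base at (355,232), and sticks at (275,192) and (397,172). The second stick is farthest left (+y), so it's the one to take. I'll measure these from the clouds.

```bash
python3 - <<'E'
from h import *
D={n:np.load(n+'1.npz') for n in('scene','side')}
def reg(n,box,zlo,zhi):
    P=D[n]['P']; u0,v0,u1,v1=box; Q=P[v0:v1,u0:u1].reshape(-1,3); C=D[n]['im'][v0:v1,u0:u1].reshape(-1,3)
    m=(Q[:,2]>zlo)&(Q[:,2]<zhi); return Q[m],C[m]
def rect(t,Q):
    if len(Q)<5: print(t,len(Q));return
    (c,s,a)=cv2.minAreaRect(Q[:,:2].astype(np.float32)); print(t,len(Q),'c',np.round(c,1),'s',np.round(s,1),'a',round(a,1),'zmed',round(float(np.median(Q[:,2])),1),'med',np.median(Q[:,:2],axis=0).round(1))
B={'scene':dict(head=(180,195,230,265),stick=(372,148,412,195),base=(300,195,408,266),tin=(355,250,390,292),jar=(275,285,305,322),bat=(422,198,468,240),sd=(308,162,338,212),stick2=(250,178,295,205),purp=(150,162,205,212)),
'side':dict(head=(340,115,405,175),stick=(284,295,306,352),base=(215,195,308,288),tin=(193,183,232,233),jar=(237,142,264,180),bat=(155,285,208,342),sd=(312,236,400,268),stick2=(358,190,402,228),purp=(412,120,465,176))}
for n in B:
    b=B[n];print(n)
    rect('table',reg(n,b['sd'],-10,5)[0])
    rect('headtop',reg(n,b['head'],134,150)[0]); rect('foot',reg(n,b['head'],18,30)[0])
    rect('sticktop',reg(n,b['stick'],78,95)[0]); rect('sole',reg(n,b['stick'],8,18)[0]);rect('stickall',reg(n,b['stick'],8,95)[0])
    rect('basefloor',reg(n,b['base'],15,25)[0]); rect('shoulder',reg(n,b['base'],36,44)[0]); 
    Q=reg(n,b['base'],52,78)[0]; print('pegs',Q.round(0)[:30].tolist())
    for k in('tin','jar','bat','stick2','purp'): rect(k,reg(n,b[k],8,200)[0])
    rect('sd',reg(n,b['sd'],5,60)[0])
    im=D[n]['im']; u0,v0,u1,v1=b['base']; cv2.imwrite(f'pics/{n}_base.png',cv2.resize(im[v0-10:v1+10,u0-10:u1+10],None,fx=5,fy=5,interpolation=cv2.INTER_CUBIC)[:600,:800])
E
```

```text
scene
table 1122 c [389.8  58.6] s [101. 224.] a 61.1 zmed 1.7 med [386.5  64.2]
headtop 158 c [ 424.5 -348.7] s [28.3 52.8] a 83.0 zmed 140.9 med [ 427.  -348.5]
foot 563 c [ 374.8 -347.9] s [ 79.3 251.8] a 89.4 zmed 26.2 med [ 455.5 -354.1]
sticktop 56 c [469.2 311.6] s [21.1 36.2] a 23.0 zmed 86.1 med [472.3 310.7]
sole 127 c [438.9 281.2] s [115.  192.5] a 66.3 zmed 14.3 med [493.5 253.5]
stickall 339 c [441.7 282.6] s [115.4 193.4] a 63.9 zmed 27.7 med [480.2 296.2]
basefloor 1249 c [615.4  47.1] s [286.1 254.6] a 51.1 zmed 21.5 med [618.2  18.6]
shoulder 1257 c [621.3  67.4] s [197.5 213.2] a 39.3 zmed 40.5 med [628.   82.1]
pegs [[560.0, 88.0, 68.0], [564.0, 88.0, 72.0], [563.0, 86.0, 67.0], [567.0, 87.0, 70.0], [564.0, 93.0, 64.0], [562.0, 84.0, 62.0], [567.0, 84.0, 68.0], [567.0, 87.0, 66.0], [566.0, 92.0, 62.0], [563.0, 83.0, 58.0], [567.0, 84.0, 63.0], [569.0, 86.0, 63.0], [566.0, 92.0, 57.0], [563.0, 84.0, 54.0], [567.0, 85.0, 57.0], [566.0, 89.0, 54.0], [644.0, 182.0, 54.0], [663.0, 87.0, 72.0], [664.0, 89.0, 71.0], [663.0, 83.0, 70.0], [665.0, 85.0, 71.0], [665.0, 89.0,
[... 1666 characters left out ...]
, 66.0], [729.0, 5.0, 64.0], [733.0, -7.0, 55.0], [736.0, 29.0, 77.0], [735.0, 26.0, 76.0], [733.0, 26.0, 76.0], [731.0, 23.0, 74.0], [732.0, 17.0, 70.0], [728.0, 19.0, 72.0], [730.0, 10.0, 64.0], [729.0, 6.0, 62.0], [729.0, 1.0, 58.0]]
tin 1347 c [793.6 -12.5] s [ 74.8 266.3] a 46.9 zmed 72.0 med [754.9  35.1]
jar 654 c [ 749.7 -221.7] s [57.3 58.8] a 69.5 zmed 57.2 med [ 743.5 -205.8]
bat 2218 c [704.4 315.2] s [ 77.3 114.7] a 16.2 zmed 46.0 med [693.  338.3]
stick2 613 c [ 368.9 -110.6] s [123.3  24.4] a 51.6 zmed 34.9 med [388.5 -76.2]
purp 1451 c [ 232.5 -382.8] s [158.8  71.7] a 46.5 zmed 50.1 med [ 234.6 -361.8]
sd 568 c [402.   20.7] s [ 76.8 197.6] a 87.0 zmed 19.5 med [439.6  47.9]
```

```bash
cat >> h.py <<'E'
def go(x,y,z,yaw):
    s=r.sense(); A=R.from_euler('xyz',s['tcp_rot'],degrees=True); B=R.from_euler('xyz',[180,0,yaw],degrees=True)
    print('t',round(s['time'],2),'shift',A.inv().apply(np.array([x,y,z])-s['tool_pos']).round(1).tolist(),'turn',(A.inv()*B).as_rotvec().round(4).tolist(),'F',s['ft_force'].round(1),'gap',round(s['finger_gap'],1))
E
python3 -c "
from h import *
print(r.camera_params('wrist')); go(424,-347,235,-8)"
```

```text
{'fx': 313.7457965927391, 'fy': 313.7457965927391, 'cx': 321.0697362183391, 'cy': 197.04437173933033, 'tool_from_camera': array([[ 7.01273380e-04, -9.64900648e-01, -2.62614256e-01,
         6.65638477e+01],
       [ 9.99998846e-01,  1.03061818e-03, -1.11635822e-03,
         1.07508594e-02],
       [ 1.34782979e-03, -2.62613170e-01,  9.64900257e-01,
        -1.43234720e+02],
       [ 0.00000000e+00,  0.00000000e+00,  0.00000000e+00,
         1.00000000e+00]])}
t 0.1 shift [254.5, -114.3, -4.4] turn [-0.0017, 0.0003, 0.5414] F [-0.1  0.3 -0.6] gap 85.4
```

Call:
jog_arm([
  [[254.5, -114.3, 0], [0, 0, 0.541]],
  [[254.5, -114.3, 0], [0, 0, 0.541]],
  [[254.5, -114.3, 0], [0, 0, 0.541]],
  [[254.5, -114.3, 0], [0, 0, 0.541]],
  [[254.5, -114.3, 0], [0, 0, 0.541]],
  [[254.5, -114.3, 0], [0, 0, 0.541]],
  [[254.5, -114.3, 0], [0, 0, 0.541]],
  [[254.5, -114.3, 0], [0, 0, 0.541]],
  [[254.5, -114.3, 0], [0, 0, 0.541]],
  [[254.5, -114.3, 0], [0, 0, 0.541]],
])

```text
time: 1.1
tool_pos: [423.3, -348.5, 231.1]
tcp_rot: [180.0, 0.0, -8.1]
ft_force: [0.1, -0.7, 0.4]
finger_gap: 85.1
grip_force: 0.0
```

```bash
python3 - <<'E'
from h import *
im,P=cloud('wrist'); cv2.imwrite('pics/w1.png',im); np.savez('w1.npz',im=im,P=P)
def rect(t,m):
    Q=P[m]; (c,s,a)=cv2.minAreaRect(Q[:,:2].astype(np.float32)); print(t,len(Q),np.round(c,1),np.round(s,1),round(a,1),np.median(Q[:,2]).round(1))
near=np.hypot(P[...,0]-430,P[...,1]+347)<95
rect('top',near&(P[...,2]>132)&(P[...,2]<146)); rect('foot',near&(P[...,2]>21)&(P[...,2]<29))
print(r.sense()['tool_pos'],r.sense()['tcp_rot']); go(424,-347,235,-8)
E
```

```text
top 2265 [ 422.3 -350. ] [27.7 52. ] 82.7 140.5
foot 3455 [ 421.9 -350.2] [ 64.1 150.1] 82.9 25.8
[ 423.32520493 -348.49023087  231.13645553] [-1.79999029e+02  1.75985722e-02 -8.08769026e+00]
t 1.15 shift [0.5, -1.6, -3.9] turn [-0.0, 0.0003, -0.0015] F [-0.9  0.5  0.2] gap 85.6
```

View pics/w1.png

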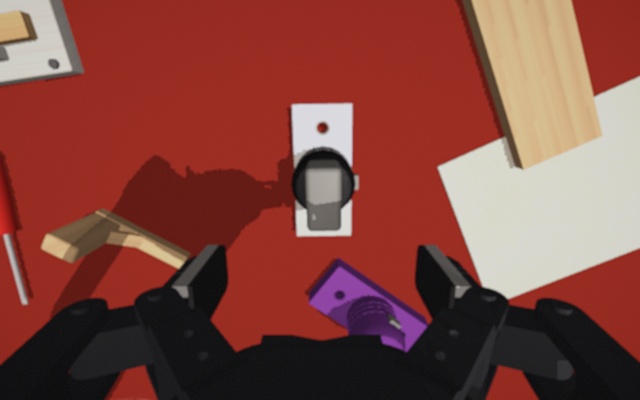

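Wrist view: the head's grip block is at (323,190), centred between the open fingers, and the purple head is well behind at (365,310). I'll descend and grip.

Call:
jog_arm([
  [[-1, 1.7, 40], [0, 0, -0.0155]],
  [[-1, 1.7, 80], [0, 0, -0.0155]],
  [[-1, 1.7, 100], [0, 0, -0.0155]],
  [[-1, 1.7, 115], [0, 0, -0.0155]],
  [[-1, 1.7, 125], [0, 0, -0.0155]],
  [[-1, 1.7, 129], [0, 0, -0.0155]],
  [[-1, 1.7, 129], [0, 0, -0.0155]],
])

```text
time: 1.85
tool_pos: [423.1, -349.4, 102.7]
tcp_rot: [180.0, -0.0, -7.1]
ft_force: [1.0, -0.2, 0.3]
finger_gap: 85.3
grip_force: 0.0
```

Call:
jog_arm([
  [[0, 0, 0], [0, 0, 0]],
  [[0, 0, 0], [0, 0, 0]],
  [[0, 0, 0], [0, 0, 0]],
  [[0, 0, 0], [0, 0, 0]],
  [[0, 0, 0], [0, 0, 0]],
  [[0, 0, 0], [0, 0, 0]],
  [[0, 0, 0], [0, 0, 0]],
], grip=20, force=70)

```text
time: 2.55
tool_pos: [423.3, -349.5, 102.9]
tcp_rot: [179.9, -0.1, -7.1]
ft_force: [0.2, -1.3, 4.4]
finger_gap: 27.2
grip_force: 70.2
```

Call:
jog_arm([
  [[0, 0, -20], [0, 0, 0]],
  [[0, 0, -60], [0, 0, 0]],
  [[0, 0, -100], [0, 0, 0]],
  [[0, 0, -140], [0, 0, 0]],
  [[0, 0, -170], [0, 0, 0]],
  [[0, 0, -170], [0, 0, 0]],
])

```text
time: 3.15
tool_pos: [424.4, -350.2, 276.9]
tcp_rot: [179.8, -0.3, -7.1]
ft_force: [0.2, -0.3, -3.7]
finger_gap: 27.3
grip_force: 70.4
```

```bash
python3 -c "
from h import *
go(520,87,280,0)"
```

```text
t 3.15 shift [41.0, -445.6, -4.7] turn [0.0044, -0.0053, -0.1235] F [ 0.2 -0.3 -3.7] gap 27.3
```

Call:
jog_arm([
  [[15, -46, 0], [0, 0, -0.0615]],
  [[28, -92, 0], [0.0, 0, -0.1235]],
  [[44, -138, 0], [0, 0, -0.1235]],
  [[59, -184, 0], [0, 0, -0.1235]],
  [[74, -228, 0], [0, 0, -0.1235]],
  [[86, -265, 0], [0, 0, -0.1235]],
  [[94, -290, 0], [0, 0, -0.1235]],
  [[98.6, -304.7, 0], [0, 0, -0.1235]],
  [[98.6, -304.7, 0], [0, 0, -0.1235]],
  [[98.6, -304.7, 0], [0, 0, -0.1235]],
])

```text
time: 4.15
tool_pos: [557.6, -59.2, 270.6]
tcp_rot: [180.0, 0.2, 0.0]
ft_force: [-0.5, -0.0, -4.1]
finger_gap: 27.1
grip_force: 71.8
```

```bash
python3 - <<'E'
from h import *
im,P=cloud('wrist'); cv2.imwrite('pics/w2.png',im); np.savez('w2.npz',im=im,P=P)
s=r.sense();print(s['tool_pos'],s['tcp_rot'])
for c in((565,87),(666,86)):
    Q=P[(np.hypot(P[...,0]-c[0],P[...,1]-c[1])<20)&(P[...,2]>50)&(P[...,2]<80)]
    T=Q[Q[:,2]>66]; print('peg',len(Q),Q.mean(0).round(1),'tip',len(T),T.mean(0).round(1),np.ptp(T,axis=0).round(1))
m=(np.abs(P[...,2]-40)<2.5)&(np.hypot(P[...,0]-615,P[...,1]-87)<115)
for sgn in(-1,1):
    Q=P[m&(sgn*(P[...,0]-615)>0)]; print('sh',len(Q),cv2.minAreaRect(Q[:,:2].astype(np.float32)))
# held head foot
m=(np.abs(P[...,2]-199)<8); Q=P[m]; print('foot',len(Q),cv2.minAreaRect(Q[:,:2].astype(np.float32)),np.median(Q[:,2]))
m=(np.abs(P[...,2]-314)<8); Q=P[m]; print('top',len(Q))
E
```

```text
[557.69347511 -59.67790416 271.05981278] [ 1.79991067e+02  1.17490395e-01 -5.12627062e-02]
peg 104 [563.5  84.4  63.5] tip 48 [563.   85.5  68.8] [9.1 6.9 6.3]
peg 129 [662.   83.9  63.7] tip 59 [662.3  84.9  68.9] [7.9 8.  6.7]
sh 4043 ((563.007080078125, 89.59759521484375), (184.11639404296875, 86.81381225585938), 84.47492218017578)
sh 4976 ((663.4765625, 78.7288818359375), (83.0297622680664, 202.27012634277344), 3.4170432090759277)
foot 6720 ((597.1642456054688, -59.59916305541992), (67.28556060791016, 64.36455535888672), 0.00751145975664258) 193.1278706011433
top 10368
```

View pics/w2.png

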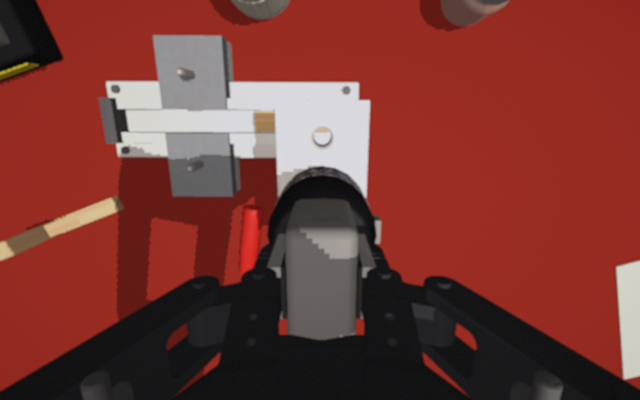

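Wrist view: the pegs show at (185,73) and (195,166), the base is square to the view, and the slat end at (265,122) still waits in the infeed. I'll refine the seat pose using the shoulder tops.

```bash
python3 - <<'E'
from h import *
for n in('w2','scene1','side1'):
    D=np.load(n+'.npz'); P=D['P'].astype(float); im=D['im'].astype(int)
    m=(np.abs(P[...,2]-40.5)<3)&(np.abs(P[...,0]-615)<105)&(np.abs(P[...,1]-86)<55)
    m=cv2.morphologyEx(m.astype(np.uint8),cv2.MORPH_OPEN,np.ones((5,5)))
    nc,l,st,_=cv2.connectedComponentsWithStats(m)
    for i in range(1,nc):
        if st[i,4]<200: continue
        Q=P[l==i]; print(n,st[i,4],cv2.minAreaRect(Q[:,:2].astype(np.float32)),np.median(Q[:,2]).round(1),
         'x',np.percentile(Q[:,0],[.5,99.5]).round(1),'y',np.percentile(Q[:,1],[.5,99.5]).round(1))
E
```

```text
w2 4759 ((664.2965087890625, 86.50454711914062), (75.29407501220703, 76.3399887084961), 89.99575805664062) 40.9 x [626.1 702.1] y [ 49.2 122.9]
w2 3763 ((560.8509521484375, 86.66358947753906), (74.87299346923828, 76.49185943603516), 89.7905502319336) 41.0 x [523.  599.1] y [ 49.6 123.2]
side1 288 ((686.4270629882812, 91.35572052001953), (40.893959045410156, 86.67926788330078), 21.708402633666992) 40.8 x [653.8 704.6] y [ 49.4 125. ]
side1 274 ((538.6790771484375, 87.80284118652344), (38.70716094970703, 72.22168731689453), 12.223609924316406) 40.7 x [524.4 560.5] y [ 50.2 124.3]
```

```bash
python3 -c "
from h import *
go(613.7,86.5,220,-0.1)"
```

```text
t 4.2 shift [56.0, -146.2, 50.9] turn [0.0002, 0.0021, 0.0009] F [-0.5  0.2 -3.5] gap 27.4
```

Call:
jog_arm([
  [[14, -37, 10], [0, 0, 0]],
  [[30, -78, 25], [0, 0, 0]],
  [[44, -115, 38], [0, 0, 0]],
  [[52, -136, 46], [0, 0, 0]],
  [[56, -146.2, 51], [0, 0.002, 0]],
  [[56, -146.2, 51], [0, 0.002, 0]],
  [[56, -146.2, 51], [0, 0.002, 0]],
  [[56, -146.2, 51], [0, 0.002, 0]],
])

```text
time: 5.0
tool_pos: [614.6, 85.6, 222.2]
tcp_rot: [180.0, -0.2, -0.1]
ft_force: [0.4, -1.1, -5.1]
finger_gap: 27.3
grip_force: 72.0
```

```bash
python3 -c "
from h import *
go(613.7,86.5,180,-0.1)
print(r.sense()['tcp_rot'])"
```

```text
t 5.0 shift [-1.1, -0.9, 42.2] turn [0.0005, -0.0031, -0.0002] F [ 0.4 -1.1 -5.1] gap 27.3
[ 1.79971802e+02 -1.77564972e-01 -1.12074461e-01]
```

Call:
jog_arm([
  [[-1, -0.9, 15], [0, -0.002, 0]],
  [[-1, -0.9, 30], [0, -0.002, 0]],
  [[-1, -0.9, 38], [0, -0.002, 0]],
  [[-1, -0.9, 42], [0, -0.002, 0]],
  [[-1, -0.9, 42], [0, -0.002, 0]],
  [[-1, -0.9, 42], [0, -0.002, 0]],
])

```text
time: 5.6
tool_pos: [613.7, 88.3, 179.5]
tcp_rot: [-180.0, -0.0, -0.0]
ft_force: [0.6, 0.2, -3.5]
finger_gap: 27.2
grip_force: 72.1
```

```bash
python3 - <<'E'
from h import *
im,P=cloud('wrist'); 
m=(np.abs(P[...,2]-103)<6)&(P[...,0]>610); Q=P[m]; print('foot',len(Q),np.percentile(Q[:,0],[1,99]),np.percentile(Q[:,1],[1,99]),np.median(Q[:,2]))
go(613.7,86.5,145,-0.1)
side,_=r.snapshot('side')
a=cv2.resize(im[60:260,200:440],None,fx=2.5,fy=2.5); b=cv2.resize(side[180:290,205:315],(545,545),interpolation=cv2.INTER_CUBIC)[:500]
cv2.imwrite('pics/w3.png',cv2.resize(np.hstack([a,b[:500]]),(800,350)))
E
```

```text
foot 6761 [627.52703465 687.10859482] [ 55.95984189 119.36626483] 102.19098371108385
t 5.65 shift [-0.3, 1.8, 34.9] turn [-0.0001, -0.001, 0.0017] F [ 0.3  0.7 -4.4] gap 27.3
```

View pics/w3.png

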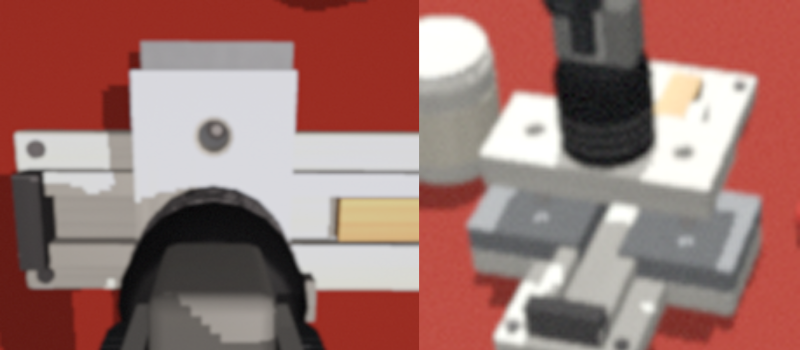

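Peg is visible inside the hole (214,134), slightly right of centre, so I'll shift +1.3 in tool y and lower gently.

Call:
jog_arm([
  [[-0.3, 1.3, 1], [0, 0, 0]],
  [[-0.3, 1.3, 4], [0, 0, 0]],
  [[-0.3, 1.3, 7], [0, 0, 0]],
  [[-0.3, 1.3, 10], [0, 0, 0]],
  [[-0.3, 1.3, 13], [0, 0, 0]],
  [[-0.3, 1.3, 15], [0, 0, 0]],
  [[-0.3, 1.3, 15], [0, 0, 0]],
])

```text
time: 6.4
tool_pos: [612.9, 87.0, 163.7]
tcp_rot: [180.0, 0.0, -0.0]
ft_force: [0.1, -0.0, -4.6]
finger_gap: 27.0
grip_force: 72.1
```

```bash
python3 - <<'E'
from h import *
go(613.7,86.5,145,-0.1);s=r.sense();print(s['tool_pos'],s['wrist_torque'])
im,P=cloud('wrist')
m=(np.abs(P[...,2]-88)<6)&(P[...,0]>610); Q=P[m]; print('foot',len(Q),np.percentile(Q[:,0],[1,99]),np.percentile(Q[:,1],[1,99]),np.median(Q[:,2]))
cv2.imwrite('pics/w4.png',cv2.resize(im[60:160,240:420],None,fx=4,fy=4))
E
```

```text
t 6.4 shift [0.8, 0.5, 18.7] turn [0.0, 0.0008, 0.0015] F [ 0.1 -0.  -4.6] gap 27.0
[612.94687827  86.97396958 163.71520204] [0.04793045 0.01531694 0.00797434]
foot 7755 [626.89126095 743.63837832] [ -8.23777418 117.94965943] 86.33916204940468
```

View pics/w4.png

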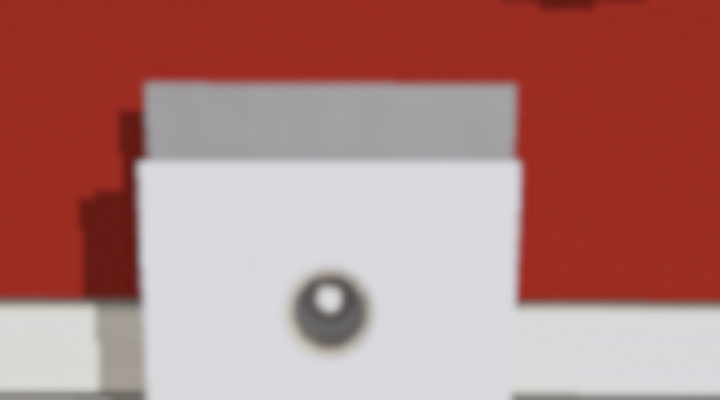

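Centred in y. I'll nudge +0.8 in x and keep lowering.

Call:
jog_arm([
  [[0.8, 0.1, 2], [0, 0, 0]],
  [[0.8, 0.1, 5], [0, 0, 0]],
  [[0.8, 0.1, 8], [0, 0, 0]],
  [[0.8, 0.1, 11], [0, 0, 0]],
  [[0.8, 0.1, 14], [0, 0, 0]],
  [[0.8, 0.1, 16.5], [0, 0, 0]],
  [[0.8, 0.1, 18], [0, 0, 0]],
  [[0.8, 0.1, 18], [0, 0, 0]],
])

```text
time: 7.25
tool_pos: [613.8, 86.9, 145.9]
tcp_rot: [180.0, 0.0, -0.0]
ft_force: [0.4, 0.0, -4.0]
finger_gap: 27.2
grip_force: 72.1
```

Call:
jog_arm([
  [[0, 0, 0.7], [0, 0, 0]],
  [[0, 0, 1.4], [0, 0, 0]],
  [[0, 0, 1.4], [0, 0, 0]],
])

```text
time: 7.55
tool_pos: [614.1, 86.9, 144.9]
tcp_rot: [-180.0, -0.0, -0.0]
ft_force: [0.5, -0.1, -4.3]
finger_gap: 27.0
grip_force: 72.1
```

Call:
jog_arm([
  [[0, 0, 0.7], [0, 0, 0]],
  [[0, 0, 1.4], [0, 0, 0]],
  [[0, 0, 1.4], [0, 0, 0]],
])

```text
time: 7.85
tool_pos: [613.9, 86.8, 143.3]
tcp_rot: [180.0, 0.0, -0.0]
ft_force: [-0.5, -0.1, -5.1]
finger_gap: 27.1
grip_force: 72.1
```

Call:
jog_arm([
  [[0, 0, 0.6], [0, 0, 0]],
  [[0, 0, 1.2], [0, 0, 0]],
  [[0, 0, 1.2], [0, 0, 0]],
])

```text
time: 8.15
tool_pos: [614.2, 86.8, 143.2]
tcp_rot: [180.0, -0.0, -0.0]
ft_force: [-4.3, 0.0, 3.8]
finger_gap: 26.7
grip_force: 73.0
```

Call:
jog_arm([
  [[0, 0, 0.5], [0, 0, 0]],
  [[0, 0, 1.0], [0, 0, 0]],
  [[0, 0, 1.0], [0, 0, 0]],
])

```text
time: 8.45
tool_pos: [614.2, 86.7, 143.1]
tcp_rot: [180.0, -0.0, -0.0]
ft_force: [-8.8, -1.5, 10.4]
finger_gap: 27.2
grip_force: 74.3
```

Seated: contact force is up and z has stopped. Release and rise.

Call:
jog_arm([
  [[0, 0, -0.5], [0, 0, 0]],
  [[0, 0, -0.5], [0, 0, 0]],
  [[0, 0, -0.5], [0, 0, 0]],
  [[0, 0, -0.5], [0, 0, 0]],
  [[0, 0, -0.5], [0, 0, 0]],
  [[0, 0, -0.5], [0, 0, 0]],
], grip=85)

```text
time: 9.05
tool_pos: [614.0, 86.8, 141.7]
tcp_rot: [180.0, 0.0, -0.0]
ft_force: [0.3, 0.4, 1.3]
finger_gap: 85.0
grip_force: 0.0
```

Call:
jog_arm([
  [[0, 0, -20], [0, 0, 0]],
  [[0, 0, -60], [0, 0, 0]],
  [[0, 0, -110], [0, 0, 0]],
  [[0, 0, -130], [0, 0, 0]],
  [[0, 0, -130], [0, 0, 0]],
])

```text
time: 9.55
tool_pos: [616.3, 87.0, 277.5]
tcp_rot: [-180.0, -0.5, -0.0]
ft_force: [0.5, 0.4, -0.2]
finger_gap: 84.8
grip_force: 0.0
```

```bash
python3 - <<'E'
from h import *
im,P=cloud('wrist'); np.savez('w5.npz',im=im,P=P)
def comp(lo,hi,cx,cy,rad):
    m=(P[...,2]>lo)&(P[...,2]<hi)&(np.hypot(P[...,0]-cx,P[...,1]-cy)<rad)
    m=cv2.morphologyEx(m.astype(np.uint8),cv2.MORPH_OPEN,np.ones((5,5)));Q=P[m>0]
    print(len(Q),cv2.minAreaRect(Q[:,:2].astype(np.float32)) if len(Q) else '',np.median(Q[:,2],axis=0) if len(Q) else '')
comp(60,71,612,86,95); comp(172,190,612,86,50); comp(36,45,612,86,95)
# slat
hsv=cv2.cvtColor(im,cv2.COLOR_BGR2HSV)
m=(P[...,2]>26)&(P[...,2]<37)&(np.abs(P[...,0]-612)<25)&(P[...,1]<60)&(P[...,1]>-120)&(hsv[...,1]>60)
m=cv2.morphologyEx(m.astype(np.uint8),cv2.MORPH_OPEN,np.ones((3,3)))>0
Q=P[m];print('slat',len(Q),cv2.minAreaRect(Q[:,:2].astype(np.float32)),np.median(Q[:,2]))
go(469.3,312,215,110)
E
```

```text
3277 ((612.3048095703125, 86.21670532226562), (150.12147521972656, 63.9991455078125), 0.06402572989463806) 65.8163241225862
2109 ((613.6074829101562, 86.27393341064453), (51.12018966674805, 27.972196578979492), 0.25433069467544556) 180.50198894246657
938 ((646.6168823242188, 94.4823226928711), (112.42479705810547, 165.2056121826172), 2.1988255977630615) 40.58152746788568
slat 1407 ((612.5713500976562, -29.841655731201172), (23.161672592163086, 98.97046661376953), 1.2458945512771606) 32.7027485652917
t 9.6 shift [-146.2, -225.0, 58.7] turn [0.0042, -0.0033, -1.9201] F [-0.6  0.5  0.2] gap 84.9
```

Head is home: centre within 1 mm and yaw near 0. The slat's rear edge is at world y ≈ -79. Now I'll go above the stick.

Call:
jog_arm([
  [[-30, -45, 0], [0, 0, -0.14]],
  [[-59, -90, 0], [0, 0, -0.28]],
  [[-88, -135, 10], [0, 0, -0.42]],
  [[-117, -180, 25], [0, 0, -0.56]],
  [[-137, -210, 40], [0, 0, -0.7]],
  [[-146, -225, 50], [0, 0, -0.84]],
  [[-146, -225, 55], [0, 0, -0.98]],
  [[-146, -225, 55], [0, 0, -1.12]],
  [[-146, -225, 55], [0, 0, -1.26]],
  [[-146, -225, 55], [0, 0, -1.4]],
])

```text
time: 10.6
tool_pos: [466.9, 311.5, 214.3]
tcp_rot: [-179.8, 0.1, 80.6]
ft_force: [0.9, 0.8, 0.1]
finger_gap: 85.1
grip_force: 0.0
```

Call:
jog_arm([
  [[0, 0, 0], [0, 0, -0.14]],
  [[0, 0, 0], [0, 0, -0.28]],
  [[0, 0, 0], [0, 0, -0.42]],
  [[0, 0, 0], [0, 0, -0.52]],
  [[0, 0, 0], [0, 0, -0.52]],
  [[0, 0, 0], [0, 0, -0.52]],
])

```text
time: 11.2
tool_pos: [467.4, 311.5, 215.3]
tcp_rot: [-179.9, 0.0, 109.8]
ft_force: [0.5, 0.5, 0.5]
finger_gap: 85.0
grip_force: 0.0
```

```bash
cat > st.py <<'E'
from h import *
im,P=cloud('wrist')
s=r.sense();print(s['tool_pos'],s['tcp_rot'],s['joint_pos'].round(1))
import sys; cx,cy=map(float,sys.argv[1:3])
def comp(t,lo,hi,rad):
    m=(P[...,2]>lo)&(P[...,2]<hi)&(np.hypot(P[...,0]-cx,P[...,1]-cy)<rad)
    m=cv2.morphologyEx(m.astype(np.uint8),cv2.MORPH_OPEN,np.ones((3,3)));Q=P[m>0]
    if len(Q): print(t,len(Q),cv2.minAreaRect(Q[:,:2].astype(np.float32)),np.median(Q[:,2]))
    else: print(t,0)
comp('top',80,92,50); comp('sole',9,18,135); comp('all',9,92,135)
cv2.imwrite('pics/%s.png'%sys.argv[3],im)
E
python3 st.py 469.3 312 w6
```

```text
[467.58368317 311.62803519 215.65165687] [-1.79902911e+02  1.51867398e-02  1.09829332e+02] [28.5  2.1 92.6 -0.  85.4  8.6]
top 801 ((468.38824462890625, 312.0379943847656), (19.169193267822266, 34.309696197509766), 20.304462432861328) 85.32892614371315
sole 825 ((494.0866394042969, 245.4629364013672), (19.90827178955078, 62.51243591308594), 20.373750686645508) 13.585864283020499
all 1897 ((484.001708984375, 272.21905517578125), (20.003129959106445, 119.839111328125), 21.028169631958008) 35.1486919399822
```

View pics/w6.png

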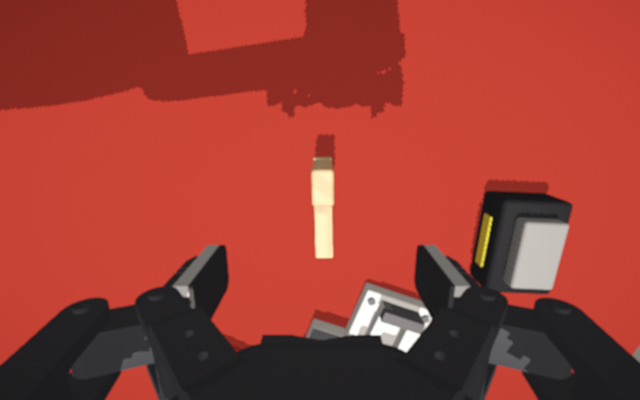

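Wrist view: the handle top is at (323,187) with the sole running to (324,257), aligned between the fingers. Battery is off to the right at (525,245). I'll descend and grip.

Call:
jog_arm([
  [[0, 0.9, 45], [0, 0, -0.008]],
  [[0, 0.9, 90], [0, 0, -0.008]],
  [[0, 0.9, 130], [0, 0, -0.008]],
  [[0, 0.9, 155], [0, 0, -0.008]],
  [[0, 0.9, 167], [0, 0, -0.008]],
  [[0, 0.9, 170], [0, 0, -0.008]],
  [[0, 0.9, 170], [0, 0, -0.008]],
  [[0, 0.9, 170], [0, 0, -0.008]],
])

```text
time: 12.05
tool_pos: [470.3, 313.0, 48.8]
tcp_rot: [179.8, -0.0, 110.4]
ft_force: [-0.2, 0.2, 0.2]
finger_gap: 85.1
grip_force: 0.0
```

Call:
jog_arm([
  [[0, 0, 0], [0, 0, 0]],
  [[0, 0, 0], [0, 0, 0]],
  [[0, 0, 0], [0, 0, 0]],
  [[0, 0, 0], [0, 0, 0]],
  [[0, 0, 0], [0, 0, 0]],
  [[0, 0, 0], [0, 0, 0]],
  [[0, 0, 0], [0, 0, 0]],
  [[0, 0, 0], [0, 0, 0]],
], grip=12, force=40)

```text
time: 12.85
tool_pos: [469.1, 312.3, 47.0]
tcp_rot: [180.0, -0.0, 110.5]
ft_force: [0.4, 0.4, 3.3]
finger_gap: 19.5
grip_force: 45.6
```

Call:
jog_arm([
  [[0, 0, -15], [0, 0, 0]],
  [[0, 0, -40], [0, 0, 0]],
  [[0, 0, -60], [0, 0, -0.14]],
  [[0, 0, -60], [0, 0, -0.28]],
  [[0, 0, -60], [0, 0, -0.42]],
  [[0, 0, -60], [0, 0, -0.56]],
  [[0, 0, -60], [0, 0, -0.7]],
  [[0, 0, -60], [0, 0, -0.84]],
  [[0, 0, -60], [0, 0, -0.98]],
  [[0, 0, -60], [0, 0, -1.12]],
])

```text
time: 13.85
tool_pos: [469.0, 312.3, 107.7]
tcp_rot: [180.0, 0.0, 175.0]
ft_force: [0.6, 0.1, -1.2]
finger_gap: 19.6
grip_force: 45.1
```

Call:
jog_arm([
  [[0, 0, 0], [0, 0, -0.14]],
  [[0, 0, 0], [0, 0, -0.28]],
  [[0, 0, 0], [0, 0, -0.42]],
  [[0, 0, 0], [0, 0, -0.56]],
  [[0, 0, 0], [0, 0, -0.7]],
  [[0, 0, 0], [0, 0, -0.84]],
  [[0, 0, 0], [0, 0, -0.98]],
  [[0, 0, 0], [0, 0, -1.12]],
  [[0, 0, 0], [0, 0, -1.26]],
  [[0, 0, 0], [0, 0, -1.4]],
])

```text
time: 14.85
tool_pos: [468.9, 312.2, 107.6]
tcp_rot: [-180.0, 0.0, -104.8]
ft_force: [0.2, -0.3, -1.1]
finger_gap: 19.5
grip_force: 45.1
```

Call:
jog_arm([
  [[0, 0, 0], [0, 0, -0.1]],
  [[0, 0, 0], [0, 0, -0.17]],
  [[0, 0, 20], [0, 0, -0.17]],
  [[0, 0, 40], [0, 0, -0.17]],
  [[0, 0, 52], [0, 0, -0.17]],
  [[0, 0, 56], [0, 0, -0.17]],
  [[0, 0, 57], [0, 0, -0.17]],
])

```text
time: 15.55
tool_pos: [468.7, 312.1, 49.7]
tcp_rot: [180.0, -0.0, -95.4]
ft_force: [-0.3, 0.4, -1.9]
finger_gap: 19.5
grip_force: 45.2
```

```bash
python3 -c "
from h import *
go(468,312,45,265); print(r.sense()['joint_pos'].round(1),r.sense()['tool_pos'])"
```

```text
t 15.55 shift [0.2, 0.7, 4.7] turn [0.0006, -0.0004, -0.0073] F [-0.3  0.4 -1.9] gap 19.5
[  28.4   11.2  100.9    0.    67.9 -146.1] [468.74488869 312.10927766  49.74389536]
```

Call:
jog_arm([
  [[0, 0, 1], [0, 0, 0]],
  [[0, 0, 2], [0, 0, 0]],
  [[0, 0, 2.6], [0, 0, 0]],
  [[0, 0, 2.6], [0, 0, 0]],
])

```text
time: 15.95
tool_pos: [469.1, 312.3, 47.6]
tcp_rot: [-180.0, 0.0, -95.4]
ft_force: [0.2, 0.1, -1.3]
finger_gap: 19.8
grip_force: 45.2
```

Call:
jog_arm([
  [[0, 0, 0], [0, 0, 0]],
  [[0, 0, 0], [0, 0, 0]],
  [[0, 0, 0], [0, 0, 0]],
  [[0, 0, 0], [0, 0, 0]],
  [[0, 0, 0], [0, 0, 0]],
  [[0, 0, 0], [0, 0, 0]],
], grip=85)

```text
time: 16.55
tool_pos: [468.9, 312.2, 47.2]
tcp_rot: [180.0, 0.0, -95.4]
ft_force: [-0.1, 0.6, -0.1]
finger_gap: 85.0
grip_force: 0.0
```

Call:
jog_arm([
  [[0, 0, -30], [0, 0, 0]],
  [[0, 0, -75], [0, 0, 0]],
  [[0, 0, -120], [0, 0, 0]],
  [[0, 0, -160], [0, 0, 0.14]],
  [[0, 0, -160], [0, 0, 0.28]],
  [[0, 0, -160], [0, 0, 0.42]],
  [[0, 0, -160], [0, 0, 0.56]],
  [[0, 0, -160], [0, 0, 0.7]],
  [[0, 0, -160], [0, 0, 0.84]],
  [[0, 0, -160], [0, 0, 0.98]],
])

```text
time: 17.55
tool_pos: [468.9, 312.2, 207.2]
tcp_rot: [180.0, -0.0, -151.9]
ft_force: [0.1, -0.4, -0.0]
finger_gap: 85.2
grip_force: 0.0
```

Call:
jog_arm([
  [[0, 0, 0], [0, 0, 0.14]],
  [[0, 0, 0], [0, 0, 0.28]],
  [[0, 0, 0], [0, 0, 0.42]],
  [[0, 0, 0], [0, 0, 0.56]],
  [[0, 0, 0], [0, 0, 0.7]],
  [[0, 0, 0], [0, 0, 0.84]],
  [[0, 0, 0], [0, 0, 0.98]],
  [[0, 0, 0], [0, 0, 1.12]],
  [[0, 0, 0], [0, 0, 1.26]],
  [[0, 0, 0], [0, 0, 1.4]],
])

```text
time: 18.55
tool_pos: [468.9, 312.2, 207.2]
tcp_rot: [-180.0, -0.0, 127.9]
ft_force: [-0.5, 0.2, 0.3]
finger_gap: 84.9
grip_force: 0.0
```

Call:
jog_arm([
  [[0, 0, 0], [0, 0, 0.14]],
  [[0, 0, 0], [0, 0, 0.28]],
  [[0, 0, 0], [0, 0, 0.42]],
  [[0, 0, 0], [0, 0, 0.56]],
  [[0, 0, 0], [0, 0, 0.7]],
  [[0, 0, 0], [0, 0, 0.76]],
  [[0, 0, 0], [0, 0, 0.76]],
  [[0, 0, 0], [0, 0, 0.76]],
])

```text
time: 19.35
tool_pos: [468.9, 312.2, 207.1]
tcp_rot: [-180.0, 0.0, 84.8]
ft_force: [-0.1, -0.5, -0.4]
finger_gap: 84.9
grip_force: 0.0
```

```bash
python3 st.py 469 312 w7
```

```text
[468.90698732 312.17144371 207.17344698] [-1.79998492e+02  2.16083176e-03  8.47823539e+01] [28.4  2.5 93.  -0.  84.4 33.7]
top 854 ((468.8405456542969, 312.79339599609375), (33.571292877197266, 19.585147857666016), 85.03651428222656) 85.38926607025337
sole 1205 ((476.58740234375, 383.19000244140625), (62.38960266113281, 19.385643005371094), 84.4200210571289) 13.757194403519406
all 2672 ((473.5830993652344, 355.1695861816406), (118.91482543945312, 19.859682083129883), 83.91943359375) 21.000536634229434
```

Stick is standing with nose direction ≈ 84.7°. I'll regrasp.

Call:
jog_arm([
  [[0, 0, 45], [0, 0, 0]],
  [[0, 0, 90], [0, 0, 0]],
  [[0, 0, 125], [0, 0, 0]],
  [[0, 0, 150], [0, 0, 0]],
  [[0, 0, 158], [0, 0, 0]],
  [[0, 0, 160], [0, 0, 0]],
  [[0, 0, 160], [0, 0, 0]],
])

```text
time: 20.1
tool_pos: [469.8, 312.7, 48.5]
tcp_rot: [179.9, -0.1, 84.7]
ft_force: [-0.6, -0.2, 0.5]
finger_gap: 85.2
grip_force: 0.0
```

Call:
jog_arm([
  [[0, 0, 0], [0, 0, 0]],
  [[0, 0, 0], [0, 0, 0]],
  [[0, 0, 0], [0, 0, 0]],
  [[0, 0, 0], [0, 0, 0]],
  [[0, 0, 0], [0, 0, 0]],
  [[0, 0, 0], [0, 0, 0]],
  [[0, 0, 0], [0, 0, 0]],
  [[0, 0, 0], [0, 0, 0]],
], grip=12, force=50)

```text
time: 20.9
tool_pos: [469.3, 312.3, 47.7]
tcp_rot: [180.0, -0.0, 84.7]
ft_force: [-0.9, -0.2, 5.1]
finger_gap: 19.1
grip_force: 49.4
```

Call:
jog_arm([
  [[0, 0, -20], [0, 0, 0]],
  [[0, 0, -60], [0, 0, 0]],
  [[0, 0, -105], [0, 0, 0]],
  [[0, 0, -150], [0, 0, 0]],
  [[0, 0, -185], [0, 0, 0]],
  [[0, 0, -200], [0, 0, 0]],
  [[0, 0, -200], [0, 0, 0]],
])

```text
time: 21.6
tool_pos: [470.0, 312.8, 249.2]
tcp_rot: [179.8, -0.1, 84.7]
ft_force: [0.7, 1.0, -0.5]
finger_gap: 19.6
grip_force: 49.0
```

```bash
python3 -c "
from h import *
go(480,-215,247,90)"
```

```text
t 21.6 shift [-524.6, 59.0, 1.3] turn [0.0033, -0.0021, -0.093] F [ 0.7  1.  -0.5] gap 19.6
```

Call:
jog_arm([
  [[-40, 5, 0], [0, 0, -0.02]],
  [[-85, 10, 0], [0, 0, -0.05]],
  [[-132, 15, 0], [0, 0, -0.093]],
  [[-180, 20, 0], [0, 0, -0.093]],
  [[-228, 26, 0], [0, 0, -0.093]],
  [[-276, 31, 0], [0, 0, -0.093]],
  [[-324, 37, 0], [0, 0, -0.093]],
  [[-372, 42, 0], [0, 0, -0.093]],
  [[-420, 48, 0], [0, 0, -0.093]],
  [[-460, 52, 0], [0, 0, -0.093]],
])

```text
time: 22.6
tool_pos: [476.3, -152.6, 243.6]
tcp_rot: [-179.7, -0.1, 89.9]
ft_force: [0.4, 0.2, -0.4]
finger_gap: 19.4
grip_force: 49.1
```

Call:
jog_arm([
  [[-40, 5, 0], [0, 0, 0]],
  [[-60, 40, 0], [0, 0, 0]],
  [[-65, 80, 0], [0, 0, 0]],
  [[-65, 115, 0], [0, 0, 0]],
  [[-65, 130, 0], [0, 0, 0]],
  [[-65, 134, 0], [0, 0, 0]],
  [[-65, 134, 0], [0, 0, 0]],
])

```text
time: 23.3
tool_pos: [611.0, -215.1, 243.9]
tcp_rot: [-179.7, -0.1, 90.0]
ft_force: [-0.5, 0.5, -0.6]
finger_gap: 19.4
grip_force: 49.4
```

```bash
python3 -c "
from h import *
go(612.6,-214,120,90)
print(r.sense()['tool_pos'],r.sense()['tcp_rot'])"
```

```text
t 23.3 shift [0.9, 2.1, 123.9] turn [-0.0044, -0.0018, 0.0004] F [-0.5  0.5 -0.6] gap 19.4
[ 611.01654281 -215.11631636  243.85954415] [-1.79745589e+02 -1.05672315e-01  9.00220929e+01]
```

Call:
jog_arm([
  [[0.9, 1.6, 40], [-0.004, -0.002, 0]],
  [[0.9, 1.6, 85], [-0.004, -0.002, 0]],
  [[0.9, 1.6, 120], [-0.004, -0.002, 0]],
  [[0.9, 1.6, 145], [-0.004, -0.002, 0]],
  [[0.9, 1.6, 160], [-0.004, -0.002, 0]],
  [[0.9, 1.6, 160], [-0.004, -0.002, 0]],
  [[0.9, 1.6, 160], [-0.004, -0.002, 0]],
])

```text
time: 24.0
tool_pos: [613.7, -215.0, 88.3]
tcp_rot: [179.7, 0.1, 90.0]
ft_force: [-0.3, -0.8, -1.0]
finger_gap: 19.7
grip_force: 49.4
```

```bash
cat > w.py <<'E'
from h import *
import sys
im,P=cloud('wrist'); hsv=cv2.cvtColor(im,cv2.COLOR_BGR2HSV); X,Y,Z=P[...,0],P[...,1],P[...,2]
s=r.sense();print(s['tool_pos'],s['tcp_rot'],s['ft_force'].round(1))
def comp(t,m):
    m=cv2.morphologyEx(m.astype(np.uint8),cv2.MORPH_OPEN,np.ones((3,3)));Q=P[m>0]
    if len(Q): print(t,len(Q),cv2.minAreaRect(Q[:,:2].astype(np.float32)),np.median(Q[:,2]),'y',np.percentile(Q[:,1],[1,99]).round(1))
    else: print(t,0)
ty=s['tool_pos'][1]; wood=(hsv[...,1]>60)&(hsv[...,0]>12)&(np.abs(X-612)<25)
zs=s['tool_pos'][2]-47.3+13
comp('sole',wood&(np.abs(Z-zs)<5)&(Y>ty+22)&(Y<ty+112))
comp('slat',wood&(Z>26)&(Z<38)&(Y>ty+106.5))
cv2.imwrite('pics/%s.png'%sys.argv[1],im)
E
python3 w.py w8
```

```text
[ 614.51540279 -215.28375663   89.2682282 ] [1.79623394e+02 1.79135391e-01 8.99938312e+01] [ 0.8  0.4 -0.1]
sole 4574 ((614.1900634765625, -146.7645263671875), (69.65823364257812, 19.877595901489258), 89.76853942871094) 54.11545137886422 y [-176.8 -112.7]
slat 0
```

View pics/w8.png

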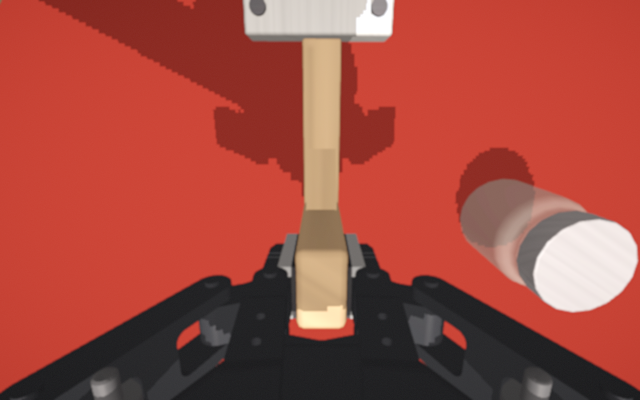

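Wrist view: stick held straight, nose at (322,40) just before the plate, jar well off to the right at (585,260). I'll let the arm settle, then lower.

Call:
jog_arm([
  [[0, 0, 4], [0, 0, 0]],
  [[0, 0, 8], [0, 0, 0]],
  [[0, 0, 8], [0, 0, 0]],
  [[0, 0, 8], [0, 0, 0]],
  [[0, 0, 8], [0, 0, 0]],
])

```text
time: 24.55
tool_pos: [613.7, -214.8, 79.3]
tcp_rot: [179.8, 0.1, 90.0]
ft_force: [0.1, 0.1, -1.0]
finger_gap: 19.5
grip_force: 49.4
```

```bash
python3 -c "
from h import *
go(612.5,-214,70.5,90)
print(r.sense()['tool_pos'],r.sense()['tcp_rot'])"
```

```text
t 24.55 shift [0.8, -1.2, 8.8] turn [0.0042, 0.002, 0.0] F [ 0.1  0.1 -1. ] gap 19.5
[ 613.70144558 -214.75602725   79.34397218] [1.79762191e+02 1.15736406e-01 9.00009037e+01]
```

Call:
jog_arm([
  [[0.5, -1.2, 3], [0.004, 0.002, 0]],
  [[0.5, -1.2, 6], [0.004, 0.002, 0]],
  [[0.5, -1.2, 8.8], [0.004, 0.002, 0]],
  [[0.5, -1.2, 8.8], [0.004, 0.002, 0]],
  [[5, -1.2, 8.8], [0.004, 0.002, 0]],
  [[12, -1.2, 8.8], [0.004, 0.002, 0]],
  [[18, -1.2, 8.8], [0.004, 0.002, 0]],
  [[20, -1.2, 8.8], [0.004, 0.002, 0]],
  [[20, -1.2, 8.8], [0.004, 0.002, 0]],
  [[20, -1.2, 8.8], [0.004, 0.002, 0]],
])

```text
time: 25.55
tool_pos: [612.5, -194.7, 70.5]
tcp_rot: [180.0, 0.0, 90.0]
ft_force: [-0.5, -0.5, -0.3]
finger_gap: 19.6
grip_force: 49.4
```

```bash
python3 w.py w9; python3 -c "
from h import *
go(612.5,-194,70.5,90)"
```

```text
[ 612.52126955 -194.85535911   70.45038574] [1.79990222e+02 1.08633935e-02 9.00051220e+01] [ 0.5 -0.3 -0.9]
sole 4492 ((612.7982177734375, -126.63792419433594), (69.99472045898438, 19.801406860351562), 89.85041809082031) 36.491446689216446 y [-157.   -92.4]
slat 922 ((613.0775756835938, -76.8518295288086), (22.837888717651367, 8.633684158325195), 0.585411012172699) 32.61531003343261 y [-81.  -72.9]
t 25.6 shift [0.9, -0.0, -0.0] turn [0.0002, 0.0002, 0.0001] F [ 0.5 -0.3 -0.9] gap 19.3
```

View pics/w9.png

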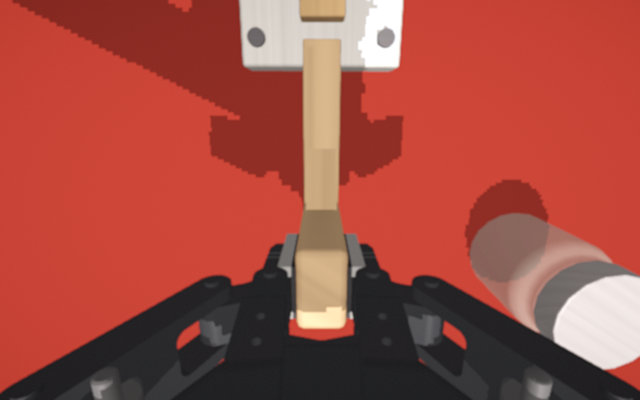

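Nose and slat rear end are aligned: nose at (322,40), slat end at (322,20), about a 10 mm gap. Feeding forward.

Call:
jog_arm([
  [[3, 0, 0], [0, 0, 0]],
  [[7, 0, 0], [0, 0, 0]],
  [[10, 0, 0], [0, 0, 0]],
  [[13, 0, 0], [0, 0, 0]],
  [[18, 0, 0], [0, 0, 0]],
  [[24, 0, 0], [0, 0, 0]],
  [[30, 0, 0], [0, 0, 0]],
  [[36, 0, 0], [0, 0, 0]],
  [[42, 0, 0], [0, 0, 0]],
  [[48, 0, 0], [0, 0, 0]],
])

```text
time: 26.6
tool_pos: [612.5, -146.1, 70.3]
tcp_rot: [180.0, -0.0, 90.0]
ft_force: [-0.0, -0.7, -0.6]
finger_gap: 19.6
grip_force: 49.4
```

Call:
jog_arm([
  [[6, 0, 0], [0, 0, 0]],
  [[12, 0, 0], [0, 0, 0]],
  [[18, 0, 0], [0, 0, 0]],
  [[24, 0, 0], [0, 0, 0]],
  [[30, 0, 0], [0, 0, 0]],
  [[36, 0, 0], [0, 0, 0]],
  [[42, 0, 0], [0, 0, 0]],
  [[48, 0, 0], [0, 0, 0]],
  [[54, 0, 0], [0, 0, 0]],
  [[60, 0, 0], [0, 0, 0]],
])

```text
time: 27.6
tool_pos: [612.4, -86.3, 70.4]
tcp_rot: [-180.0, -0.0, 90.0]
ft_force: [0.5, -0.0, -1.4]
finger_gap: 19.7
grip_force: 49.4
```

```bash
python3 w.py w10|head -2;  python3 -c "
from h import *
go(612.5,-27,70.5,90)"
```

```text
[612.42674972 -85.33872627  70.3071355 ] [-1.79994584e+02 -3.11505128e-02  9.00262881e+01] [ 0.3 -0.5 -0.8]
sole 5314 ((613.8213500976562, -13.155021667480469), (23.746410369873047, 79.97866821289062), 1.0492645502090454) 36.17735766055199 y [-46.1  26. ]
t 27.65 shift [58.3, 0.1, -0.2] turn [-0.0001, -0.0005, 0.0005] F [ 0.3 -0.5 -0.8] gap 19.5
```

Call:
jog_arm([
  [[6, 0, 0], [0, 0, 0]],
  [[12, 0, 0], [0, 0, 0]],
  [[18, 0, 0], [0, 0, 0]],
  [[24, 0, 0], [0, 0, 0]],
  [[30, 0, 0], [0, 0, 0]],
  [[36, 0, 0], [0, 0, 0]],
  [[42, 0, 0], [0, 0, 0]],
  [[47, 0, 0], [0, 0, 0]],
  [[50, 0, 0], [0, 0, 0]],
  [[52, 0, 0], [0, 0, 0]],
])

```text
time: 28.65
tool_pos: [612.5, -34.5, 70.3]
tcp_rot: [-180.0, 0.0, 90.0]
ft_force: [0.5, -0.4, -0.6]
finger_gap: 19.8
grip_force: 49.4
```

Call:
jog_arm([
  [[1, 0, 0], [0, 0, 0]],
  [[2, 0, 0], [0, 0, 0]],
  [[3, 0, 0], [0, 0, 0]],
  [[3, 0, 0], [0, 0, 0]],
])

```text
time: 29.05
tool_pos: [612.5, -31.8, 70.3]
tcp_rot: [-180.0, -0.0, 90.0]
ft_force: [-0.2, -0.3, -0.8]
finger_gap: 19.3
grip_force: 49.4
```

Call:
jog_arm([
  [[1, 0, 0], [0, 0, 0]],
  [[2, 0, 0], [0, 0, 0]],
  [[2, 0, 0], [0, 0, 0]],
])

```text
time: 29.35
tool_pos: [612.4, -29.7, 70.3]
tcp_rot: [-180.0, -0.0, 90.0]
ft_force: [-0.8, 0.6, -1.2]
finger_gap: 19.2
grip_force: 49.4
```

Call:
jog_arm([
  [[1, 0, 0], [0, 0, 0]],
  [[2, 0, 0], [0, 0, 0]],
  [[2, 0, 0], [0, 0, 0]],
])

```text
time: 29.65
tool_pos: [612.4, -27.6, 70.3]
tcp_rot: [-180.0, -0.0, 90.0]
ft_force: [-0.1, -0.1, -0.2]
finger_gap: 19.3
grip_force: 49.4
```

Call:
jog_arm([
  [[1, 0, 0], [0, 0, 0]],
  [[1.5, 0, 0], [0, 0, 0]],
  [[1.5, 0, 0], [0, 0, 0]],
])

```text
time: 29.95
tool_pos: [612.5, -26.5, 70.5]
tcp_rot: [180.0, 0.0, 90.0]
ft_force: [-0.3, -1.7, -0.4]
finger_gap: 19.6
grip_force: 49.5
```

Call:
jog_arm([
  [[0.5, 0, 0], [0, 0, 0]],
  [[1, 0, 0], [0, 0, 0]],
  [[1, 0, 0], [0, 0, 0]],
])

```text
time: 30.25
tool_pos: [612.6, -26.3, 70.7]
tcp_rot: [180.0, 0.1, 90.0]
ft_force: [-1.3, -5.4, 0.6]
finger_gap: 19.3
grip_force: 49.7
```

Call:
jog_arm([
  [[0.5, 0, 0], [0, 0, 0]],
  [[1, 0, 0], [0, 0, 0]],
  [[1, 0, 0], [0, 0, 0]],
])

```text
time: 30.55
tool_pos: [612.7, -26.2, 70.9]
tcp_rot: [180.0, 0.2, 90.0]
ft_force: [-1.0, -8.9, 2.3]
finger_gap: 19.5
grip_force: 49.8
```

```bash
python3 - <<'E'
from h import *
im,d=r.snapshot('side'); im2,_=r.snapshot('scene')
print(r.sense()['ft_force'],r.sense()['tool_pos'])
a=cv2.resize(im[190:290,215:315],(400,400),interpolation=cv2.INTER_CUBIC); b=cv2.resize(im2[180:280,305:405],(400,400),interpolation=cv2.INTER_CUBIC)
cv2.imwrite('pics/end.png',np.hstack([a,b]))
E
```

```text
[-1.00691937 -8.77682079  2.33923736] [612.6109     -26.15516774  70.84211643]
```

View pics/end.png

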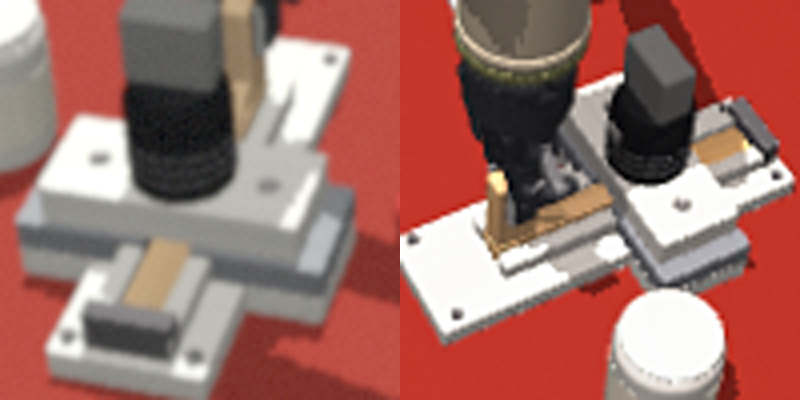

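Slat end rests against the stop at (140,310) in the left half, the head is seated, and the push force is rising at the expected place. I'll back off slightly, set the sole down, release and rise.

Call:
jog_arm([
  [[-1.5, 0, 0], [0, 0, 0]],
  [[-4, 0, 0], [0, 0, 0]],
  [[-4, 0, 1], [0, 0, 0]],
  [[-4, 0, 2], [0, 0, 0]],
  [[-4, 0, 2.6], [0, 0, 0]],
  [[-4, 0, 2.6], [0, 0, 0]],
])

```text
time: 31.25
tool_pos: [612.4, -28.0, 67.7]
tcp_rot: [-180.0, -0.0, 90.0]
ft_force: [0.2, 1.0, 0.9]
finger_gap: 19.8
grip_force: 49.5
```

Call:
jog_arm([
  [[0, 0, 0], [0, 0, 0]],
  [[0, 0, 0], [0, 0, 0]],
  [[0, 0, 0], [0, 0, 0]],
  [[0, 0, 0], [0, 0, 0]],
  [[0, 0, 0], [0, 0, 0]],
  [[0, 0, 0], [0, 0, 0]],
], grip=85)

```text
time: 31.85
tool_pos: [612.4, -28.3, 67.8]
tcp_rot: [180.0, -0.0, 90.0]
ft_force: [-0.8, 0.2, -0.5]
finger_gap: 84.9
grip_force: 0.0
```

Call:
jog_arm([
  [[0, 0, -15], [0, 0, 0]],
  [[0, 0, -50], [0, 0, 0]],
  [[0, 0, -90], [0, 0, 0]],
  [[0, 0, -130], [0, 0, 0]],
  [[0, 0, -150], [0, 0, 0]],
  [[0, 0, -150], [0, 0, 0]],
  [[0, 0, -150], [0, 0, 0]],
])

```text
time: 32.55
tool_pos: [612.8, -28.3, 218.9]
tcp_rot: [179.9, 0.0, 90.0]
ft_force: [0.0, 0.3, -1.0]
finger_gap: 84.7
grip_force: 0.0
```

```bash
python3 - <<'E'
from h import *
for n in('side','wrist'):
    im,P=cloud(n); X,Y,Z=P[...,0],P[...,1],P[...,2]; hsv=cv2.cvtColor(im,cv2.COLOR_BGR2HSV)
    def comp(t,m):
        m=cv2.morphologyEx(m.astype(np.uint8),cv2.MORPH_OPEN,np.ones((3,3)));Q=P[m>0]
        if len(Q): print(n,t,len(Q),cv2.minAreaRect(Q[:,:2].astype(np.float32)),np.median(Q[:,2]).round(1),'y',np.percentile(Q[:,1],[1,99]).round(1))
    comp('slat',(hsv[...,1]>70)&(hsv[...,0]>8)&(hsv[...,0]<30)&(Z>26)&(Z<38)&(np.abs(X-612)<20)&(Y>120)&(Y<190))
    comp('stop',(hsv[...,2]<110)&(Z>42)&(Z<50)&(np.abs(X-612)<40)&(Y>160)&(Y<205))
    comp('foot',(Z>60)&(Z<70)&(np.abs(X-612)<85)&(np.abs(Y-86)<45))
    comp('handle',(Z>100)&(Z<108)&(np.abs(X-612)<30)&(np.abs(Y+30)<40))
print(r.sense()['time'],r.sense()['ft_force'])
E
```

```text
side slat 121 ((616.5567626953125, 142.66983032226562), (21.974634170532227, 41.80600357055664), 0.2666987180709839) 33.2 y [122.8 162.8]
side stop 112 ((613.4680786132812, 185.82421875), (47.723453521728516, 13.788520812988281), 1.01314115524292) 46.7 y [179.  192.6]
side foot 924 ((614.7142333984375, 88.05874633789062), (70.2963638305664, 151.09739685058594), 89.77011108398438) 65.7 y [ 55.1 120.3]
side handle 73 ((611.9804077148438, -27.138410568237305), (18.901649475097656, 38.12643051147461), 7.426992893218994) 105.5 y [-44.9  -8.1]
wrist foot 7435 ((613.5149536132812, 86.42810821533203), (150.56787109375, 63.599483489990234), 0.03585019335150719) 65.8 y [ 54.7 117.6]
wrist handle 907 ((613.1416015625, -28.116724014282227), (34.640586853027344, 19.300064086914062), 89.50690460205078) 105.4 y [-44.9 -11. ]
32.65 [-0.51136967  0.20774789 -0.01068559]
```

```bash
python3 - <<'E'
from h import *
im,P=cloud('scene'); X,Y,Z=P[...,0],P[...,1],P[...,2]
m=(Z>15)&(Z<60)&(np.abs(X-613)<8)&(Y>125)&(Y<200)
for y in range(126,198,4):
    k=m&(np.abs(Y-y)<2)
    if k.any(): print(y,k.sum(),np.median(Z[k]).round(1),np.median(im[k],axis=0))
E
```

```text
138 5 33.0 [ 86. 139. 191.]
142 7 34.1 [ 90. 139. 188.]
146 7 35.4 [ 91. 142. 188.]
150 4 35.0 [ 91.  141.5 190.5]
154 6 32.4 [ 91. 143. 193.]
158 5 32.0 [ 92. 141. 188.]
162 6 34.7 [ 91.  140.  185.5]
166 5 33.4 [ 92. 141. 189.]
170 5 31.8 [ 92. 141. 189.]
174 6 35.3 [ 83.5 125.  166.5]
178 14 38.5 [45.  45.  46.5]
182 9 49.3 [69. 67. 70.]
186 4 50.2 [68. 67. 69.]
190 5 46.8 [57. 56. 79.]
```

Wood runs right up to the stop face at y ≈ 176, so I'm handing in.

```bash
python3 -c "
from bench import r
print(r.hand_in())"
```

```text
the job is handed in; nothing more can be done
None
```

The job is handed in at about 33 s: the head is seated flat on both pegs, the slat was fed with the stick to the end stop, and the stick is released in the channel; the tin, jar, battery and screwdriver were not touched, and the hand-in gave no verdict.

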